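# Press the coloured pegs of a model-house wall home in order

### The arm

A 6-joint arm with a two-finger parallel gripper is mounted at the origin on the work surface. World frame = base frame: x ahead of the robot, y to its left, z up, the work surface at z = 0. Lengths are in m, angles in rad, forces in N, time in s.
With the tool pointing down it reaches from about 0.25 to 0.725 m from the base axis. Payload 4 kg.
Tool frame: the origin (TCP) lies midway between the tips of the shut fingers; the grasp point (between the pads) lies 19 mm behind it; z points along the fingers, x is the direction in which the jaws open and shut, and the axes are right-handed (so a half turn about z gives the same grasp; the last joint's range is limited). The gripper opens to 85 mm and grips with 20 to 120 N. Pads are 22 mm wide; open, the fingers measure 114 mm over their backs; the gripper's body (76 mm by 85 mm) begins 54 mm behind the grasp point. The pads swing forward as they close: fully open they stand 13 mm farther back than shut.
Start: joints at [-1.155, 0.241, 0.005, 1.335, 0, 1.571], TCP at [0.202, -0.457, 0.231] pointing down, gripper open.
Joint ranges: [-2.72, 2.72], [-1.05, 1.87], [-1.09, 1.28], [-1.99, 2.15], [-1.42, 1.44], [-3.14, 3.14]. Speed limits (rad/s): [2.79, 2.79, 3.14, 3.14, 3.14, 3.14].

### API

Orientations are given as a 3x3 rotation matrix whose columns are the frame's x, y, z axes.
In Python, from workcell import env gives the robot as it stands. The module is installed in compiled form; this text tells all that it offers.
- The arm moves only by the shell command python3 -m pendant 'ROWS' [OPENING]. ROWS is JSON, a list that holds one entry, the list of rows, each a list of 4 numbers: the shift along the tool's x, y, z in m, then the turn about the tool's z in rad. A call has 1 to 10 rows; each row shifts and turns the commanded pose from where the row before left it, along the tool's axes as they then stand; what a row does not reach is not made up. A row lasts 1/8 s, in which the tool goes at most 62.5 mm and 10.7 degrees, less where a joint would pass 70% of its speed; a pose out of reach is approached as far as the arm can. A call with a gripper value outside its range is refused whole. OPENING is the closure in counts, from 0 (fully open) to 255 (shut), set as the call begins (- or left out, the last holds). The fingers move at their own pace and stop on an object; the grip force is fixed at half the most. Time passes only in rows, so rows that do not move let the fingers close. It gives the time, the measured TCP pose, the force and the opening at its end, in the units of the state.
- env.get_state(): the state, without advancing time (a new reading comes with each control period).
- env.get_image(name): name is "scene" or "top"; returns the picture (400x640x3 uint8, red, green, blue); there is no depth.
- env.camera_params(name): a dict with "fx", "fy", "cx", "cy" (pixels), "world_to_cam" (4x4, takes a point from world to camera coordinates). Camera axes: x right, y down, z forward; pixel columns grow to the right and rows downward; lengths in m; the calibration is good to about 2 mm. A picture is of the moment at which its call begins. camera_params takes no time and is no camera call.
- env.job_done(): hands the job in, once; it reports no verdict.
The state is a dict: "clock": time; "joint_pos": joint angles; "joint_velocities": joint speeds; "joint_torque": joint torques, N m; "tcp_pos": TCP position; "tcp_rot": TCP orientation; "wrist_force": force on the tool from outside, world axes, zero at the start; "moment": the same for the moment, N m; "grip_width": finger opening in m.
Only numpy, scipy, OpenCV 4.12 (cv2) and the standard library are available. Lean on these libraries where they do the work, as an engineer would, in place of code of your own. Each camera call takes 0.05 s, during which the arm holds its last target.

### The job

Peg the joints of the model-house wall panel: with your fingertips gently press the red-headed peg fully home, then the yellow one, then the blue one, in that order, so that each head comes to rest on its wooden pad. Only press: pull no peg up, and do not hammer or lean hard on them (never above 40 N). Leave the plain wooden peg standing as it is, and do not disturb the paint jar, glue bottle, spirit level or screwdriver.

Things in the scene. Friction and masses are not known exactly. Their poses are not given: they have to be found in the camera images.
- panel: Half-timbered wall panel of a model house, lying face up on the bench and fixed there: dark wooden frame 164 x 270 mm (own x and y), 22 mm thick, brick infill on the -y half and a window on the +y half. Origin at the centre of its underside. Four square wooden pads sit near the corners of the frame, each with one peg; which peg is at which corner differs from start to start.
- red_pad: Brown wooden pad 42 x 42 x 10 mm fixed on the panel, in which the peg with the bright red head stands upright. Origin at the centre of its underside (on the panel's face, 22 mm above the bench); its top is 32 mm above the bench.
- red_peg (a joint): How far the peg with the bright red head has been pushed down, m: it starts at 0 to 0.004 (0 = underside of the head 14 mm above the pad) and 0.014 is fully home, the head resting on the pad (hard stop). Negative = drawn up. The peg slides stiffly, straight down, and stays where it is left; it takes about 4 N to move plus 0.4 N per 10 mm/s of speed.
- red_top (a point): Centre of the top face of the bright red peg head, a disc 26 mm in diameter and 10 mm thick. The top is 56 mm above the bench at joint value 0 and 42 mm when fully home.
- yellow_pad: Brown wooden pad 42 x 42 x 10 mm fixed on the panel, in which the peg with the bright yellow head stands upright. Origin at the centre of its underside (on the panel's face, 22 mm above the bench); its top is 32 mm above the bench.
- yellow_peg (a joint): How far the peg with the bright yellow head has been pushed down, m: it starts at 0 to 0.004 (0 = underside of the head 14 mm above the pad) and 0.014 is fully home, the head resting on the pad (hard stop). Negative = drawn up. The peg slides stiffly, straight down, and stays where it is left; it takes about 4 N to move plus 0.4 N per 10 mm/s of speed.
- yellow_top (a point): Centre of the top face of the bright yellow peg head, a disc 26 mm in diameter and 10 mm thick. The top is 56 mm above the bench at joint value 0 and 42 mm when fully home.
- blue_pad: Brown wooden pad 42 x 42 x 10 mm fixed on the panel, in which the peg with the bright blue head stands upright. Origin at the centre of its underside (on the panel's face, 22 mm above the bench); its top is 32 mm above the bench.
- blue_peg (a joint): How far the peg with the bright blue head has been pushed down, m: it starts at 0 to 0.004 (0 = underside of the head 14 mm above the pad) and 0.014 is fully home, the head resting on the pad (hard stop). Negative = drawn up. The peg slides stiffly, straight down, and stays where it is left; it takes about 4 N to move plus 0.4 N per 10 mm/s of speed.
- blue_top (a point): Centre of the top face of the bright blue peg head, a disc 26 mm in diameter and 10 mm thick. The top is 56 mm above the bench at joint value 0 and 42 mm when fully home.
- plain_pad: Brown wooden pad 42 x 42 x 10 mm fixed on the panel, in which the peg with the plain pale wood, unpainted head stands upright. Origin at the centre of its underside (on the panel's face, 22 mm above the bench); its top is 32 mm above the bench.
- plain_peg (a joint): How far the peg with the plain pale wood, unpainted head has been pushed down, m: it starts at 0 to 0.004 (0 = underside of the head 14 mm above the pad) and 0.014 is fully home, the head resting on the pad (hard stop). Negative = drawn up. The peg slides stiffly, straight down, and stays where it is left; it takes about 4 N to move plus 0.4 N per 10 mm/s of speed.
- plain_top (a point): Centre of the top face of the plain pale wood, unpainted peg head, a disc 26 mm in diameter and 10 mm thick. The top is 56 mm above the bench at joint value 0 and 42 mm when fully home.
- paint_jar: Small closed terracotta-coloured paint jar, 38 mm in diameter, 50 mm high, loose, standing in the middle of the panel between the pegs (its top 72 mm above the bench). Origin at the centre of its underside.
- glue_bottle: White glue bottle with an orange cap, 56 mm in diameter, 130 mm high, loose, standing beside the panel. Origin at the centre of its underside.
- spirit_level: Yellow spirit level, 22 x 240 x 45 mm (own x, y, z), loose, standing on its narrow edge on the bench beyond the panel. Origin at the centre of its underside.
- screwdriver: Screwdriver lying loose on the bench beside the panel, along its own x; under 35 mm high. Origin at its underside.
Mind the look-alikes: they are no part of the job. Leave any green or purple look-alike of the paint_jar alone.

How it is judged:
On the way, in this order (a step that is already met when the one before it is completed fails the run):
1. the red peg is home, while the pegs named after it are not (value of joint red_peg above 0.011 m and not (value of joint yellow_peg above 0.011 m) and not (value of joint blue_peg above 0.011 m)), for 0.2 s.
2. the yellow peg is home, while the pegs named after it are not (value of joint yellow_peg above 0.011 m and not (value of joint blue_peg above 0.011 m)), for 0.2 s.
3. the blue peg is home, while the pegs named after it are not (value of joint blue_peg above 0.011 m), for 0.2 s.
At the end, for the whole second after the job is handed in: The red, yellow and blue pegs are home (heads within 3 mm of their pads), the plain peg is within 3 mm of where it stood, and the jar, bottle, level and screwdriver are at rest within 15 mm of where they were (value of joint each of red_peg, yellow_peg, blue_peg above 0.011 m and distance of plain_top from where it was at the start of the episode below 0.003 m and distance of each of paint_jar, glue_bottle, spirit_level, screwdriver from where it was at the start of the episode below 0.015 m and linear speed of each of paint_jar, glue_bottle, spirit_level, screwdriver below 0.02 m/s); the robot touches nothing.
It fails at once if the plain wooden peg is pushed or pulled by more than 3 mm (distance of plain_top from where it was at the start of the episode above 0.003 m).
It fails at once if a coloured peg is drawn up out of its hole (value of joint any of red_peg, yellow_peg, blue_peg below -0.004 m).
It fails at once if the jar, bottle, level or screwdriver is pushed, knocked over or lifted (moved over 15 mm) (distance of any of paint_jar, glue_bottle, spirit_level, screwdriver from where it was at the start of the episode above 0.015 m).
It fails at once if a peg, its pad or the panel is pressed by the robot with more than 40 N (contact force between any of red_pad, yellow_pad, blue_pad, plain_pad, panel and the fingers above 40 N or contact force between any of red_pad, yellow_pad, blue_pad, plain_pad, panel and the arm above 40 N).
It also fails if it takes over 46 s, if anything falls off the work surface, if the arm or the gripper's body presses on something with over 40 N, if the wrist force passes 120 N, or if a joint passes its speed limit or range.

## Working session

There is one attempt and no reset: what is moved stays moved. The work goes in short steps, Python scripts to look and compute and a shell command to move; the robot and the scene stay as the last step left them, time stands still between calls to the robot, and variables do not carry over. Pictures are saved under pics/ and viewed, and the job is handed in when it is done.

```bash
mkdir -p pics
python3 - <<'E'
from workcell import env
import cv2
for n in("top","scene"):
    cv2.imwrite(f"pics/{n}0.png",env.get_image(n)[:,:,::-1])
    print(env.camera_params(n))
print(env.get_state())
E
```

```text
{'fx': 451.16074851364, 'fy': 451.16074851364, 'cx': 321.8764984486453, 'cy': 197.74315673009238, 'world_to_cam': array([[ 0.00346626, -0.99999083, -0.00251378,  0.05338566],
       [-0.99926211, -0.00336755, -0.03826085,  0.51949465],
       [ 0.03825203,  0.00264455, -0.99926462,  0.95684789],
       [ 0.        ,  0.        ,  0.        ,  1.        ]])}
{'fx': 433.57932846706916, 'fy': 433.57932846706916, 'cx': 316.39788107903763, 'cy': 197.32519565522034, 'world_to_cam': array([[-0.51744646,  0.85558349,  0.015035  ,  0.19949426],
       [ 0.69483833,  0.43035501, -0.57618944, -0.34796166],
       [-0.49944856, -0.28770029, -0.81717788,  1.26717058],
       [ 0.        ,  0.        ,  0.        ,  1.        ]])}
{'clock': 0.1, 'joint_pos': array([-1.15499290e+00,  2.41345568e-01,  3.86493057e-03,  1.33518952e+00,
        1.52151161e-05,  1.57079867e+00]), 'joint_velocities': array([ 0.00015213, -0.00217169,  0.0042353 , -0.00158154,  0.00089067,
       -0.00017216]), 'joint_torque': array([ 4.08192818e-04, -3.73138368e+01,  2.53009540e+01,  1.08680935e-02,
       -3.46833005e-06,  3.25777464e-06]), 'tcp_pos': array([ 0.20174109, -0.45688313,  0.23050029]), 'tcp_rot': array([[ 4.03922170e-01, -9.14793052e-01, -7.42967676e-04],
       [-9.14791435e-01, -4.03922853e-01,  1.72030953e-03],
       [-1.87382883e-03, -1.52106903e-05, -9.99998244e-01]]), 'wrist_force': array([ 0.22860791, -0.36505986, -0.65397277]), 'moment': array([-0.02428588, -0.00863456,  0.02393616]), 'grip_width': 0.08533590472674257}
```

View pics/top0.png

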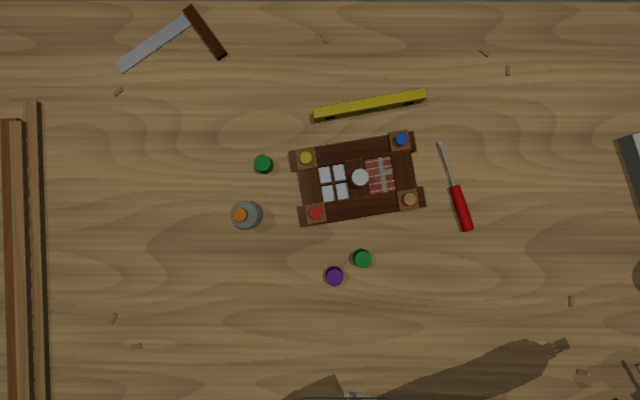

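View pics/scene0.png

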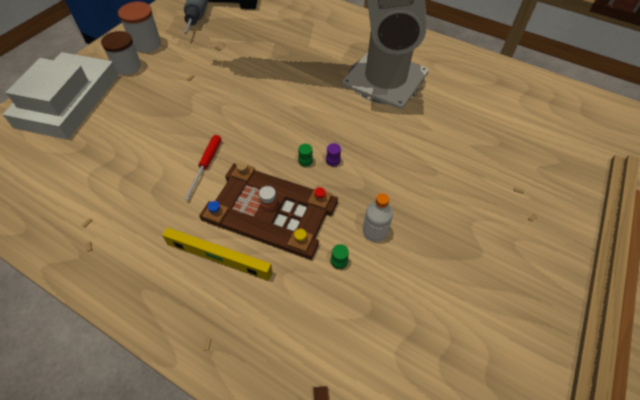

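```bash
cat > h.py <<'E'
import numpy as np
from workcell import env
def ray(n,uv,z):
    p=env.camera_params(n);T=p["world_to_cam"];R=T[:3,:3];t=T[:3,3]
    d=R.T@np.array([(uv[0]-p["cx"])/p["fx"],(uv[1]-p["cy"])/p["fy"],1]);o=-R.T@t
    return o+d*(z-o[2])/d[2]
E
python3 - <<'E'
import cv2,numpy as np
from h import *
im=cv2.imread("pics/top0.png")
cv2.imwrite("pics/topc.png",cv2.resize(im[75:240,225:425],None,fx=4,fy=3.6,interpolation=cv2.INTER_CUBIC)[:594])
im=cv2.imread("pics/top0.png"); hsv=cv2.cvtColor(im,cv2.COLOR_BGR2HSV).astype(int)
for n,c,s in(("red",(316,214),0),("yellow",(306,158),30),("blue",(402,139),110)):
    y0,x0=c[1]-12,c[0]-12
    w=hsv[y0:y0+25,x0:x0+25]
    dh=np.abs((w[...,0]-s+90)%180-90)
    m=((dh<9-4*(s==0))&(w[...,1]>175)&(w[...,2]>90)).astype(np.uint8)
    k,l,st,ce=cv2.connectedComponentsWithStats(m); i=1+np.argmax(st[1:,4])
    uv=ce[i]+[x0,y0]; print(n,uv,st[i],ray("top",uv,.054))
for n,uv in dict(plain=(410,199),jar=(360,177),bottle=(239,214),green=(263,163)).items():
    print(n,ray("top",uv,dict(plain=.054,jar=.072,bottle=.13,green=.05)[n]))
E
```

```text
red [315.10810811 212.59459459] [  5   5  13  12 111] [0.4872155  0.06876696 0.054     ]
yellow [305.63793103 157.25862069] [  6   6  12  12 116] [0.60067595 0.08866579 0.054     ]
blue [401.09183673 138.80612245] [ 6  7 11 11 98] [ 0.6393676  -0.10730931  0.054     ]
plain [ 0.51566108 -0.12510959  0.054     ]
jar [ 0.55889014 -0.02143494  0.072     ]
bottle [0.4836857  0.21014455 0.13      ]
green [0.58903017 0.17665315 0.05      ]
```

View pics/topc.png

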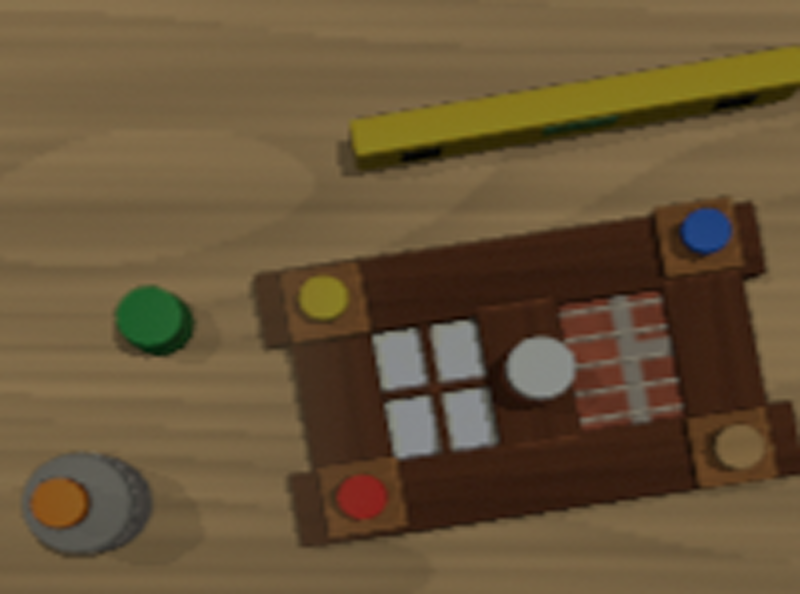

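The crop shows red at about (315,213), yellow (306,157), blue (401,139) and plain (410,199). The spacings come out at 0.115 and 0.200 m, which fits the panel. I'll cross-check with the scene camera and start moving above red.

```bash
python3 - <<'E'
from h import *
import cv2
im=cv2.imread("pics/scene0.png")
cv2.imwrite("pics/scc.png",cv2.resize(im[150:280,180:380],None,fx=4,fy=4,interpolation=cv2.INTER_CUBIC))
p=env.camera_params("scene")
for n,x in dict(red=(.4872,.0688,.054),yellow=(.6007,.0887,.054),blue=(.6394,-.1073,.054),plain=(.5157,-.1251,.054)).items():
    c=p["world_to_cam"]@np.array([*x,1]); u=p["fx"]*c[0]/c[2]+p["cx"];v=p["fy"]*c[1]/c[2]+p["cy"];print(n,(u-180)*4,(v-150)*4)
s=env.get_state();R=s["tcp_rot"];print(R.T@(np.array([.4872,.0688,.23])-s["tcp_pos"]))
E
python3 -m pendant '[[[-0.0366,-0.0474,0,0],[-0.0366,-0.0474,0,0],[-0.0366,-0.0474,0,0],[-0.0366,-0.0474,0,0],[-0.0366,-0.0474,0,0],[-0.0366,-0.0474,0,0],[-0.0366,-0.0474,0,0],[-0.0366,-0.0474,0,0],[-0.0366,-0.0474,0,0],[-0.0366,-0.0474,0,0]]]' 255
```

```text
red 558.3658200976981 169.53106044564686
yellow 478.66622809239857 337.1004332080987
blue 132.96027972077934 224.60940438349462
plain 244.9997540074952 60.136112500550325
[-0.36558631 -0.47347126  0.00119254]
clock: 1.35
tcp_pos: [0.4882, 0.0708, 0.231]
tcp_rot: [[0.404, -0.915, -0.0], [-0.915, -0.404, -0.0], [0.0, 0.0, -1.0]]
wrist_force: [0.9, -0.4, -0.4]
grip_width: 0.0
```

View pics/scc.png

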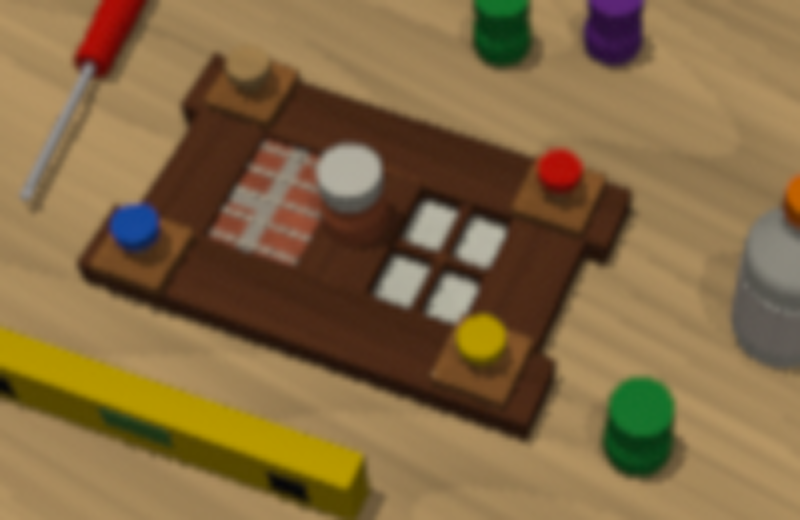

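The scene camera agrees to about one original pixel, so I'm descending over red.

```bash
python3 -m pendant '[[[0,0,0.03,0],[0,0,0.03,0],[0,0,0.03,0],[0,0,0.03,0],[0,0,0.03,0],[0,0,0.014,0],[0,0,0,0]]]'
python3 -m pendant '[[[0,0,0.002,0],[0,0,0.002,0],[0,0,0.002,0],[0,0,0.002,0],[0,0,0.002,0],[0,0,0.002,0]]]'
```

```text
clock: 2.22
tcp_pos: [0.4868, 0.0687, 0.0664]
tcp_rot: [[0.404, -0.915, -0.003], [-0.915, -0.404, -0.0], [-0.001, 0.003, -1.0]]
wrist_force: [-0.3, -0.5, -0.4]
grip_width: 0.0003
clock: 2.98
tcp_pos: [0.4877, 0.0689, 0.0553]
tcp_rot: [[0.404, -0.915, 0.0], [-0.915, -0.404, 0.0], [-0.0, -0.0, -1.0]]
wrist_force: [-1.6, -0.3, 4.4]
grip_width: -0.0004
```

```bash
python3 -m pendant '[[[0,0,0.0015,0],[0,0,0.0015,0],[0,0,0.0015,0],[0,0,0.0015,0],[0,0,0.0015,0],[0,0,0.0015,0],[0,0,0.001,0]]]'
python3 -m pendant '[[[0,0,0.001,0],[0,0,0.0005,0]]]'
```

```text
clock: 3.85
tcp_pos: [0.4877, 0.0689, 0.0452]
tcp_rot: [[0.404, -0.915, -0.0], [-0.915, -0.404, -0.0], [-0.0, 0.0, -1.0]]
wrist_force: [-0.3, -0.4, 3.2]
grip_width: 0.0001
clock: 4.1
tcp_pos: [0.4878, 0.0689, 0.0437]
tcp_rot: [[0.404, -0.915, -0.0], [-0.915, -0.404, 0.0], [-0.0, -0.0, -1.0]]
wrist_force: [-1.0, 0.6, 4.0]
grip_width: -0.0001
```

```bash
python3 -m pendant '[[[0,0,0.0005,0],[0,0,0.0005,0]]]'
python3 -m pendant '[[[0,0,0.0005,0]]]';python3 -m pendant '[[[0,0,0.0002,0]]]'
```

```text
clock: 4.35
tcp_pos: [0.4878, 0.0689, 0.0428]
tcp_rot: [[0.404, -0.915, 0.0], [-0.915, -0.404, -0.0], [0.0, -0.0, -1.0]]
wrist_force: [-1.4, -0.3, 3.9]
grip_width: -0.0001
clock: 4.47
tcp_pos: [0.4878, 0.0689, 0.0423]
tcp_rot: [[0.404, -0.915, 0.0], [-0.915, -0.404, -0.0], [0.0, -0.0, -1.0]]
wrist_force: [-0.7, -0.0, 3.7]
grip_width: -0.0001
clock: 4.6
tcp_pos: [0.4877, 0.0689, 0.0421]
tcp_rot: [[0.404, -0.915, 0.0], [-0.915, -0.404, -0.0], [0.0, -0.0, -1.0]]
wrist_force: [-0.7, -0.0, 4.6]
grip_width: 0.0001
```

```bash
python3 -m pendant '[[[0,0,0.0003,0]]]'; python3 -m pendant '[[[0,0,-0.02,0],[0,0,-0.03,0],[0,0,-0.01,0],[0.0069,-0.0279,0,0],[0.0069,-0.0279,0,0],[0.0069,-0.0278,0,0],[0.0068,-0.0278,0,0],[0,0,0.03,0],[0,0,0.005,0],[0,0,0,0]]]'
```

```text
clock: 4.72
tcp_pos: [0.4878, 0.0689, 0.042]
tcp_rot: [[0.404, -0.915, 0.0], [-0.915, -0.404, -0.0], [0.0, -0.0, -1.0]]
wrist_force: [-2.7, -0.9, 7.5]
grip_width: -0.0001
clock: 5.98
tcp_pos: [0.5997, 0.0885, 0.0659]
tcp_rot: [[0.404, -0.915, -0.002], [-0.915, -0.404, -0.0], [-0.001, 0.002, -1.0]]
wrist_force: [0.3, 0.2, -0.2]
grip_width: 0.0001
```

Red hit its hard stop at z = 0.042, where the force rose to 7.5 N. Now yellow.

```bash
python3 -m pendant '[[[0,0,0.002,0],[0,0,0.002,0],[0,0,0.002,0],[0,0,0.002,0],[0,0,0.0015,0],[0,0,0.0015,0],[0,0,0.0015,0],[0,0,0.0015,0],[0,0,0.0015,0]]]'
python3 -m pendant '[[[0,0,0.0015,0],[0,0,0.0015,0],[0,0,0.0015,0],[0,0,0.001,0]]]'
```

```text
clock: 7.1
tcp_pos: [0.6008, 0.0887, 0.0517]
tcp_rot: [[0.404, -0.915, 0.0], [-0.915, -0.404, 0.0], [0.0, -0.0, -1.0]]
wrist_force: [-1.3, -0.6, 5.0]
grip_width: -0.0002
clock: 7.6
tcp_pos: [0.6008, 0.0887, 0.0457]
tcp_rot: [[0.404, -0.915, 0.0], [-0.915, -0.404, 0.0], [-0.0, -0.0, -1.0]]
wrist_force: [-1.3, 1.0, 3.6]
grip_width: 0.0001
```

```bash
python3 -m pendant '[[[0,0,0.001,0],[0,0,0.001,0],[0,0,0.0007,0],[0,0,0.0005,0]]]'
python3 -m pendant '[[[0,0,0.0004,0]]]'; python3 -m pendant '[[[0,0,0.0003,0]]]'
```

```text
clock: 8.1
tcp_pos: [0.6008, 0.0887, 0.0425]
tcp_rot: [[0.404, -0.915, 0.0], [-0.915, -0.404, 0.0], [-0.0, -0.0, -1.0]]
wrist_force: [-1.3, 0.5, 3.5]
grip_width: -0.0005
clock: 8.22
tcp_pos: [0.6008, 0.0887, 0.0422]
tcp_rot: [[0.404, -0.915, 0.0], [-0.915, -0.404, 0.0], [0.0, -0.0, -1.0]]
wrist_force: [-1.0, -0.6, 3.4]
grip_width: -0.0002
clock: 8.35
tcp_pos: [0.6008, 0.0887, 0.0421]
tcp_rot: [[0.404, -0.915, 0.0], [-0.915, -0.404, 0.0], [0.0, -0.0, -1.0]]
wrist_force: [-1.8, 0.2, 6.1]
grip_width: -0.0003
```

Yellow is at its stop (6.1 N at 0.0421). Next, blue.

```bash
python3 -m pendant '[[[0,0,-0.03,0],[0,0,-0.04,0],[0.039,0.0088,0,0],[0.039,0.0088,0,0],[0.039,0.0088,0,0],[0.039,0.0088,0,0],[0.039,0.0087,0,0],[0,0,0.03,0],[0,0,0.015,0],[0,0,0,0]]]'
```

```text
clock: 9.6
tcp_pos: [0.6377, -0.1067, 0.0646]
tcp_rot: [[0.404, -0.915, -0.005], [-0.915, -0.405, 0.001], [-0.003, 0.004, -1.0]]
wrist_force: [0.4, 0.5, 0.0]
grip_width: 0.0001
```

```bash
python3 -m pendant '[[[0,0,0.002,0],[0,0,0.002,0],[0,0,0.002,0],[0,0,0.002,0],[0,0,0.0015,0],[0,0,0.0015,0],[0,0,0.0015,0],[0,0,0.0015,0],[0,0,0.0015,0]]]'
python3 -m pendant '[[[0,0,0.0015,0],[0,0,0.0015,0],[0,0,0.0015,0],[0,0,0.001,0]]]'
```

```text
clock: 10.72
tcp_pos: [0.6394, -0.1075, 0.0518]
tcp_rot: [[0.404, -0.915, 0.0], [-0.915, -0.404, -0.0], [0.0, -0.0, -1.0]]
wrist_force: [-2.4, 0.1, 4.6]
grip_width: 0.0001
clock: 11.22
tcp_pos: [0.6394, -0.1075, 0.0457]
tcp_rot: [[0.404, -0.915, -0.0], [-0.915, -0.404, -0.0], [0.0, 0.0, -1.0]]
wrist_force: [-1.5, -0.3, 4.6]
grip_width: 0.0002
```

```bash
python3 -m pendant '[[[0,0,0.001,0],[0,0,0.001,0],[0,0,0.0007,0],[0,0,0.0005,0]]]'
python3 -m pendant '[[[0,0,0.0004,0]]]'; python3 -m pendant '[[[0,0,0.0003,0]]]'; python3 -m pendant '[[[0,0,0,0],[0,0,-0.02,0],[0,0,-0.05,0],[0,0,-0.06,0],[0.03,0.05,-0.01,0],[0.03,0.05,0,0],[0.03,0.05,0,0],[0.03,0.05,0,0],[0.03,0.05,0,0],[0,0,0,0]]]'
python3 - <<'E'
from h import *
import cv2
for n in("top","scene"):
    im=env.get_image(n)[:,:,::-1]
    c=im[75:240,225:425] if n=="top" else im[130:280,180:400]
    cv2.imwrite(f"pics/{n}_end.png",cv2.resize(c,None,fx=3.6,fy=3.6,interpolation=cv2.INTER_CUBIC))
    a=cv2.imread(f"pics/{n}0.png")
    if n=="scene":
        cv2.imwrite("pics/scene_pair.png",np.vstack([cv2.resize(x[150:250,180:380],None,fx=3,fy=3) for x in(a,im)]))
E
```

```text
clock: 11.72
tcp_pos: [0.6394, -0.1074, 0.0426]
tcp_rot: [[0.404, -0.915, 0.0], [-0.915, -0.404, -0.0], [0.0, 0.0, -1.0]]
wrist_force: [-1.2, -0.4, 3.6]
grip_width: -0.0001
clock: 11.85
tcp_pos: [0.6394, -0.1074, 0.0423]
tcp_rot: [[0.404, -0.915, 0.0], [-0.915, -0.404, -0.0], [0.0, -0.0, -1.0]]
wrist_force: [-1.4, -0.5, 3.5]
grip_width: 0.0002
clock: 11.98
tcp_pos: [0.6394, -0.1074, 0.0421]
tcp_rot: [[0.404, -0.915, 0.0], [-0.915, -0.404, -0.0], [0.0, -0.0, -1.0]]
wrist_force: [-1.8, -1.4, 5.5]
grip_width: 0.0
clock: 13.22
tcp_pos: [0.4687, -0.3489, 0.1813]
tcp_rot: [[0.398, -0.917, -0.001], [-0.917, -0.398, -0.0], [-0.0, 0.001, -1.0]]
wrist_force: [0.4, -0.2, 0.6]
grip_width: -0.0
```

View pics/top_end.png

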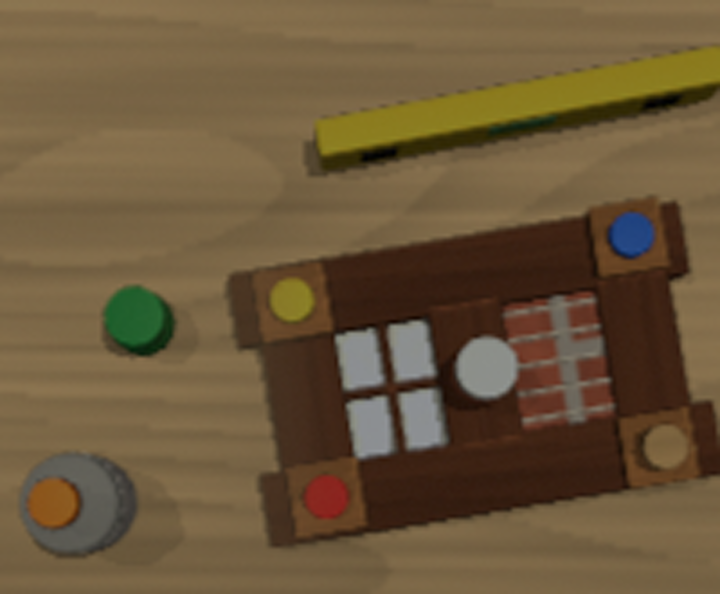

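View pics/scene_pair.png

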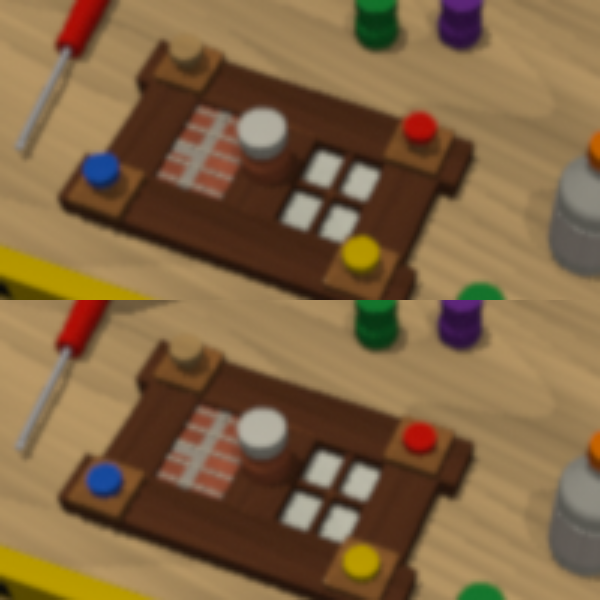

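In the before/after scene view, red (420,437), yellow (361,562) and blue (104,480) now sit flat on their pads. The plain peg, jar, bottle, level and screwdriver look unmoved, and the robot is clear.

```bash
python3 -m pendant '[[[0,0,0,0],[0,0,0,0]]]'; python3 -c "
from workcell import env
env.job_done()"
```

```text
clock: 13.58
tcp_pos: [0.4722, -0.3444, 0.1818]
tcp_rot: [[0.406, -0.914, -0.0], [-0.914, -0.406, 0.0], [-0.0, -0.0, -1.0]]
wrist_force: [-0.3, 1.0, 0.1]
grip_width: -0.0
the job is handed in; nothing more can be done
```

I pressed the red, yellow and blue pegs home in that order with the shut fingertips, and handed the job in at about 13.6 s of the 46 s allowed.

- **Pegs:** Each peg stopped with its head top at about 42 mm, the fully home height. The vertical force rose there from about 4 N to 5.5–7.5 N. The highest vertical force read at the end of any move was 7.5 N, well under 40 N.
- **Surroundings:** The last pictures show the three heads flat on their pads. The plain peg, jar, bottle, level and screwdriver looked unmoved in the before/after pictures; I judged this by eye and did not measure it.
- **Robot:** The arm ended clear of everything, with the tool at 0.18 m and only noise in the wrist force reading.

No check failed or disagreed.

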